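# Open the bench shear and set a flat bar in it ready to cut

## Task

Get the bench shear ready to cut the aluminium flat bar: lift its counterweighted blade arm past the balance point and ease it back onto its open stop, so that it stays open by itself when you let go. Then lay the bar flat on the shear's bed and slide it in across the open blade line, until its long edge is flush along the fence and its end just touches the length stop. Work gently: do not let the arm drop either way, do not shift the shear, which is not bolted down, or push the length stop out of its setting, and leave the screwdriver, the tin and the try square where they lie.

Things in the scene. Friction and masses are not known exactly. Their poses are not given: they have to be found in the camera images.
- shear: Green bench guillotine shear, 6 kg, standing loose on the bench (a push or pull of some 20 N can slide it). Origin on the bench under the arm's pivot; z up, -x runs along the blade towards the robot, y = 0 is the cutting plane. Bench flange 12 mm thick, x -220 to 50, y -120 to 50 mm. Pivot cheeks x -29 to 29, y -28 to 38, up to z = 145. Sizes below: this frame, mm
- bed (a point): Point (-115, 0, 85) on the machined steel bed (the shear's table): top z = 85, x -205 to 30, y -105 to 0 (right of the blade seen from the robot). Its edge y = 0 is the lower blade; beyond it a bar overhangs. The open arm and blade stand over y 1 to 19 from 40 above the bed, so a bar goes in low, from the -y side. Axes as the shear's
- fence (a point): Fence: steel rail on the bed, 15 tall, 14 thick, 80 long (y -100 to -20), its straight face at x = -50 looking to -x, running along y. This point: middle of the face's foot, at (-50, -60, 85). A bar set right lies along the shear's y with its far long edge on this face (bar centre at x = -65)
- pivot (a point): Point (0, 13, 110) on the arm's pivot axis, which is level and runs along the shear's y; fixed
- shear_arm (a joint): Angle of the blade arm, rad: 0 = closed, level towards the robot, blade across the cutting plane; grows as the handle goes up and away; 1.4 = on its open stop, almost upright. Arm and blade y 1 to 19. A steel weight behind the pivot balances it: below about 0.75 (0.55 to 0.95) it falls shut, above it falls open, too fast if let go. At most 6 N at the handle. Turning up to 1 rad/s is safe
- handle (a point): Middle of the arm's cross handle: black round grip, 20 diameter, level, along the shear's y, on the arm's +y side (y 26 to 110, then a 24 diameter end cap to 116). 220 from the pivot axis: at (-220, 70, 120) closed, (-28, 70, 329) open. A gripper pointing down, closing along the shear's x, can hold it all the way; the grip turns and rolls some 10 mm between the pads: give way to it
- stop_face (a point): Length stop: upright steel plate 80 wide (x -110 to -30), 8 thick, top 20 above the bed, on two rods. This point: middle of its face (looking to -y) at bed height, at x = -70, y 43 to 73 past the cutting plane; axes as the shear's. Held only by friction: more than about 15 N shifts it along y
- bar: Loose aluminium flat bar, 240 x 30 x 5 mm, 0.1 kg, lying flat on the bench to the right of the shear. Origin at the centre of its underside, x along its length, z up. Either end may go to the stop
- screwdriver: Screwdriver lying on the bench to the left; bystander
- tin: Plain steel tin, 66 mm in diameter, 95 mm tall, standing on the bench to the left; bystander
- square: Try square (dark wood stock 110 mm long, steel blade 150 mm), lying on the bench to the right, beyond the bar; bystander

How it is judged:
By the outcome, as a careful person would: the job done as asked, in the order asked, and still so for the second after the job is handed in, with the robot touching nothing.
It also fails if it takes over 72 s, if anything falls off the work surface, if the arm or the gripper's body presses on something with over 40 N, if the wrist force passes 120 N, or if a joint passes its speed limit or range.

## Robot

A 6-joint arm with a two-finger parallel gripper is mounted at the origin on the work surface. World frame = base frame: x ahead of the robot, y to its left, z up, the work surface at z = 0. Lengths are in mm, angles in degrees, forces in N, time in s.
With the tool pointing down it reaches from about 300 to 850 mm from the base axis. Payload 4.2 kg.
Tool frame: the origin (TCP) lies midway between the tips of the shut fingers; the grasp point (between the pads) lies 19 mm behind it; z points along the fingers, y is the line along which they close (so a half turn about z gives the same grasp; the last joint's range is limited). The gripper opens to 91 mm and grips with 3 to 60 N. Pads are 32 mm wide; open, the fingers measure 118 mm over their backs; the gripper's body (76 mm by 178 mm) begins 60 mm behind the grasp point.
Start: joints at [-71.448, 18.312, 89.639, -0, 72.044, -1.146], TCP at [193.817, -541.367, 213.976] pointing down, gripper open.
Joint ranges: [-177.97, 177.97], [-48.28, 115.42], [12.27, 149.76], [-77.06, 257.06], [2.81, 150.46], [-146.56, 146.56]. Speed limits (degrees/s): [147.25, 147.25, 180, 180, 180, 180].

## Interface

Orientations are given as [roll, pitch, yaw] about the fixed x, y, z axes, in that order (R = Rz(yaw) Ry(pitch) Rx(roll)).
In Python, from workcell import env gives the robot as it stands.
- The arm moves only by the shell command python3 -m jog 'ROWS' [FORCE]. ROWS is a JSON object of lists of equal length, an entry for each row: "jaw": the finger opening in mm, from 0 to 91.2; "slide": the shift along the tool's x, y, z in units of 30 mm (1.0 is 30 mm), a list of three; "spin": the turn about the tool's z in units of 8 degrees (1.0 is 8 degrees). In form: {"jaw": [jaw, ...], "slide": [[dx, dy, dz], ...], "spin": [spin, ...]}. A call has 1 to 10 rows; each row shifts and turns the commanded pose from where the row before left it, along the tool's axes as they then stand; what a row does not reach is not made up. A row lasts 1/10 s, in which the tool goes at most 50 mm and 8.59 degrees, less where a joint would pass 70% of its speed; a pose out of reach is approached as far as the arm can. A call is refused whole if a number of a shift passes 1 or a number of a turn 1, either way. A call with a gripper value outside its range is refused whole. The fingers move at their own pace and stop on an object; FORCE is the grip in N (left out, the last holds). Time passes only in rows, so rows that do not move let the fingers close. It gives the time, the measured TCP pose, the force, the opening and the grip force at its end, in the units of the state.
- env.state(): the state, without advancing time (a new reading comes with each control period).
- env.grab_frame(name): name is "side" or "top"; returns the picture (480x640x3 uint8, red, green, blue); there is no depth.
- env.camera_model(name): a dict with "fx", "fy", "cx", "cy" (pixels), "D" ([k1, k2, p1, p2, k3] as OpenCV has them; the pictures are not rectified), "camera_from_world" (4x4, takes a point from world to camera coordinates). Camera axes: x right, y up, looking along -z (the intrinsics and any distortion apply to the point x, -y, -z); pixel columns grow to the right and rows downward; lengths in mm; the calibration is good to about 2 mm. A picture is of the moment at which its call begins. camera_model takes no time and is no camera call.
- env.job_done(): hands the job in; it is judged then, once.
The state is a dict: "time_s": time; "qpos": joint angles; "qvel": joint speeds; "effort": joint torques, N m; "ee_pos": TCP position; "ee_rot": TCP orientation; "force": force on the tool from outside, world axes, zero at the start; "torque": the same for the moment, N m; "gripper_width": finger opening in mm; "gripper_force": force on a finger pad.
Only numpy, scipy, OpenCV 4.12 (cv2) and the standard library are available. Lean on these libraries where they do the work, as an engineer would, in place of code of your own. Each camera call takes 0.05 s, during which the arm holds its last target. There are 200 camera calls.

## Working session

There is one attempt and no reset: what is moved stays moved. The work goes in short steps, Python scripts to look and compute and a shell command to move; the robot and the scene stay as the last step left them, time stands still between calls to the robot, and variables do not carry over. Pictures are saved under pics/ and viewed, at most 11 in all, crops included, and the job is handed in when it is done.

```bash
ls; mkdir -p pics; python3 - <<'E'
from workcell import env
import cv2,json
for n in ("side","top"):
    cv2.imwrite(f"pics/{n}0.png",env.grab_frame(n)[:,:,::-1])
    m=env.camera_model(n); print(n,{k:(v.tolist() if hasattr(v,'tolist') else v) for k,v in m.items()})
print(env.state())
E
```

```text
pics
side {'fx': 475.7612609313894, 'fy': 475.7612609313894, 'cx': 319.29529090211776, 'cy': 242.22877802661384, 'D': [-0.11033217029071692, 0.0, 0.0, 0.0, 0.0], 'camera_from_world': [[0.9876546128324413, -0.15537828059769412, -0.019898634860329337, -535.9427904787184], [0.09740108956888625, 0.5096481228256423, 0.8548519279097948, -146.58839322617152], [-0.12268412082088816, -0.8462365986051441, 0.5184903332556957, -952.0179100449683], [0.0, 0.0, 0.0, 1.0]]}
top {'fx': 474.6047206455892, 'fy': 474.6047206455892, 'cx': 320.2864523661881, 'cy': 240.0029447899511, 'D': [-0.10830770599455176, 0.0, 0.0, 0.0, 0.0], 'camera_from_world': [[-0.018029039248038888, -0.9996573349384315, 0.018978051733131808, 21.02653911532311], [0.9935391778242577, -0.01578508836585686, 0.11238653439616299, -563.8102301162536], [-0.11204845323381535, 0.02088165915522153, 0.9934833166383995, -1164.1228227933034], [0.0, 0.0, 0.0, 1.0]]}
{'time_s': 0.1, 'qpos': array([-7.14480824e+01,  1.83489515e+01,  8.96999831e+01,  1.17964078e-03,
        7.20426478e+01, -1.14646410e+00]), 'qvel': array([-0.03234593, -0.05453056, -0.20803223, -0.04930668,  0.0012015 ,
        0.06787114]), 'effort': array([ 2.56081930e-04, -4.13333023e+01, -2.32508987e+01,  7.29574542e-02,
        4.22286883e-02, -5.30374916e-05]), 'ee_pos': array([ 193.67367559, -540.92569716,  213.19074308]), 'ee_rot': array([-1.79908458e+02, -2.95376903e-03,  1.96980147e+01]), 'force': array([-0.38603152,  0.25424715, -0.09543251]), 'torque': array([ 0.01194393, -0.05326723, -0.02549157]), 'gripper_force': 0.0, 'gripper_width': 91.50394348414176}
```

View pics/side0.png

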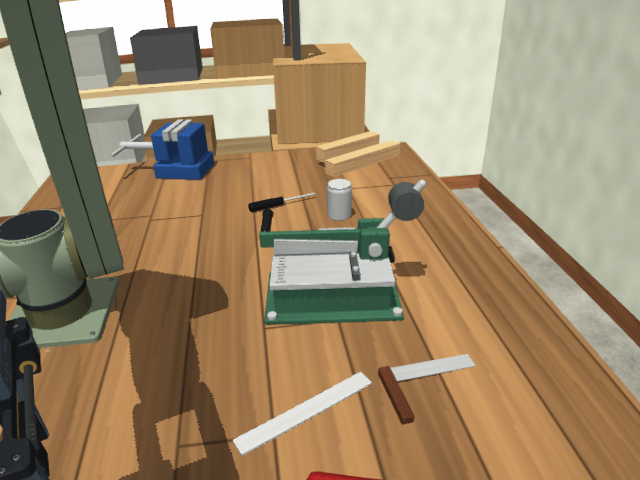

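View pics/top0.png

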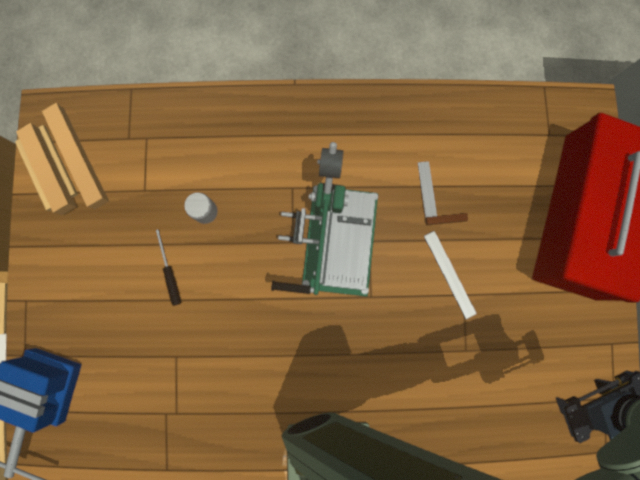

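The side view shows the closed shear (handle end about (267,215), bed corners about (271,287) to (393,285)) and the bar from (237,445) to (367,378). In the top view, the handle is about (272–310,287), the bed is about (325–377,190–292), and the bar runs (430,235)–(470,317). I'll zoom in for exact pixels.

```bash
python3 - <<'E'
import cv2
def crop(n,x0,y0,x1,y1,s):
    im=cv2.imread(f"pics/{n}0.png")[y0:y1,x0:x1]
    im=cv2.resize(im,None,fx=s,fy=s,interpolation=cv2.INTER_CUBIC)
    for x in range((x0+9)//10*10,x1,10):
        L=8 if x%50 else 16
        cv2.line(im,(int((x-x0+.5)*s),0),(int((x-x0+.5)*s),L),(0,0,255),1)
        if x%20==0: cv2.putText(im,str(x),(int((x-x0)*s)-10,26),0,.4,(0,0,255),1)
    for y in range((y0+9)//10*10,y1,10):
        cv2.line(im,(0,int((y-y0+.5)*s)),(8,int((y-y0+.5)*s)),(0,0,255),1)
        if y%20==0: cv2.putText(im,str(y),(10,int((y-y0+.5)*s)+4),0,.4,(0,0,255),1)
    cv2.imwrite(f"pics/{n}_crop.png",im); print(im.shape)
crop("top",262,140,392,303,3.6)
crop("side",240,175,440,330,3.8)
E
```

```text
(587, 468, 3)
(589, 760, 3)
```

View pics/top_crop.png

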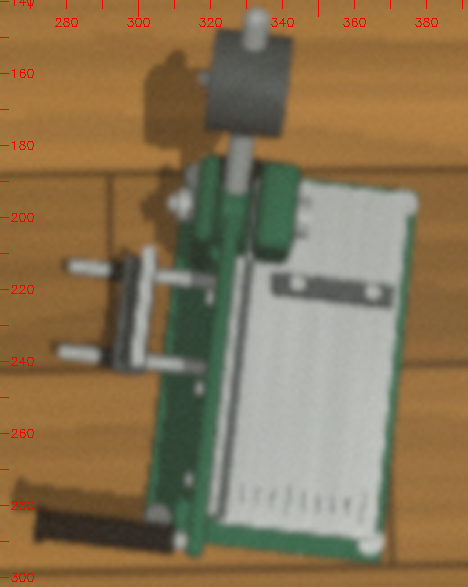

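View pics/side_crop.png

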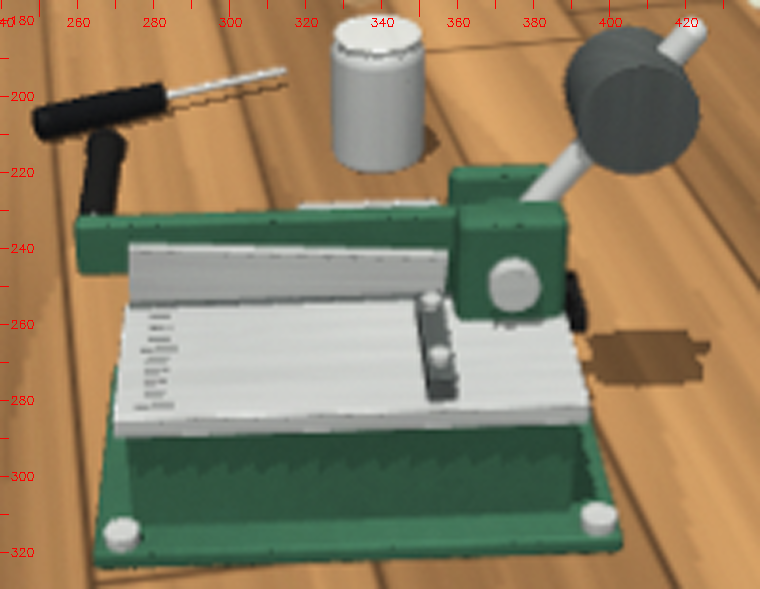

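The top crop gives the fence top corners (crop px (272,294),(390,305),(393,283),(276,272)), the bed's front-left corner (222,522) and the handle ends (36,525)/(174,538). The side crop gives the bed corners (115,424),(588,408),(127,304), the flange foot corners (95,566),(620,550) and the fence near end (429,388). Next I'll fit the shear pose from these.

```bash
cat > h.py <<'E'
import numpy as np, cv2
from scipy.optimize import least_squares
from workcell import env
M={n:env.camera_model(n) for n in ("side","top")}
def proj(n,P):
    m=M[n]; T=np.array(m["camera_from_world"]); P=np.atleast_2d(P).astype(float)
    c=P@T[:3,:3].T+T[:3,3]; c=c*[1,-1,-1]
    K=np.array([[m["fx"],0,m["cx"]],[0,m["fy"],m["cy"]],[0,0,1]])
    return cv2.projectPoints(c,np.zeros(3),np.zeros(3),K,np.array(m["D"]))[0][:,0]
def ray(n,uv):
    m=M[n]; T=np.array(m["camera_from_world"])
    K=np.array([[m["fx"],0,m["cx"]],[0,m["fy"],m["cy"]],[0,0,1]])
    u=cv2.undistortPoints(np.array(uv,float).reshape(-1,1,2),K,np.array(m["D"]))[:,0]
    d=np.c_[u[:,0],-u[:,1],-np.ones(len(u))]@T[:3,:3]
    return -T[:3,:3].T@T[:3,3],d
def onz(n,uv,z):
    o,d=ray(n,uv); return o+d*((z-o[2])/d[:,2])[:,None]
def tri(a,b):  # pixel in side, pixel in top
    o1,d1=ray("side",[a]);o2,d2=ray("top",[b])
    s=np.linalg.lstsq(np.c_[d1[0],-d2[0]],o2-o1,rcond=None)[0]
    p,q=o1+s[0]*d1[0],o2+s[1]*d2[0]; return (p+q)/2,np.linalg.norm(p-q)
def sw(p,L):  # shear -> world ; p=x,y,yaw(rad)
    c,s=np.cos(p[2]),np.sin(p[2]); L=np.atleast_2d(L).astype(float)
    return L@np.array([[c,-s,0],[s,c,0],[0,0,1]]).T+[p[0],p[1],0]
E
cat > fit.py <<'E'
from h import *
t=lambda x,y:(262+x/3.6-.5,140+y/3.6-.5)
s=lambda x,y:(240+x/3.8-.5,175+y/3.8-.5)
top=[((-50,-20,100),t(272,294)),((-50,-100,100),t(390,305)),((-36,-100,100),t(393,283)),((-36,-20,100),t(276,272)),
 ((-205,0,85),t(222,522)),((-220,71,120),t(105,532)),((-220,-120,12),t(379,559))]
side=[((-205,-105,85),s(115,424)),((30,-105,85),s(588,408)),((-205,0,85),s(127,304)),((-220,-120,0),s(95,566)),((50,-120,0),s(620,550)),((-50,-100,100),s(429,388))]
def res(p,w):
    r=[]
    if "t" in w: r.append(proj("top",sw(p,[a for a,_ in top]))-[b for _,b in top])
    if "s" in w: r.append(proj("side",sw(p,[a for a,_ in side]))-[b for _,b in side])
    return np.vstack(r)
for w in ("t","s","ts"):
    f=least_squares(lambda p:res(p,w).ravel(),[640,0,0],loss="soft_l1")
    print(w,f.x[:2].round(1),np.degrees(f.x[2]).round(2)); 
print(res(f.x,"ts").round(1).tolist())
print("bed pt heights:",[ (a[0].round(1),round(a[1],1)) for a in (tri(s(127,304),t(222,522)),tri(s(429,388),t(390,305)))])
print("handle cap",tri(s(105,140),t(38,525)))
inv=lambda P:(np.linalg.inv(np.array([[np.cos(f.x[2]),-np.sin(f.x[2])],[np.sin(f.x[2]),np.cos(f.x[2])]]))@(P[:2]-f.x[:2]))
print("stop edges shear xy (z=105):",[inv(P).round(1).tolist() for P in onz("top",[t(157,250),t(144,363),t(141,249),t(131,360),t(122,255),t(112,366)],105)])
np.save("shear.npy",f.x)
for n,roi in (("side",(225,365,380,460)),("top",(420,230,480,322))):
    im=cv2.cvtColor(cv2.imread(f"pics/{n}0.png"),cv2.COLOR_BGR2HSV)
    m=((im[:,:,1]<50)&(im[:,:,2]>130)).astype(np.uint8); k=np.zeros_like(m); x0,y0,x1,y1=roi; k[y0:y1,x0:x1]=m[y0:y1,x0:x1]
    c=max(cv2.findContours(k,0,1)[0],key=cv2.contourArea)[:,0].astype(float)
    P=onz(n,c,5)[:,:2].astype(np.float32); r=cv2.minAreaRect(P); print(n,r, cv2.boxPoints(r).round(1).tolist())
    mo=cv2.moments(k,True); print(n,"cent px",mo["m10"]/mo["m00"],mo["m01"]/mo["m00"]); globals()[n+"c"]=(mo["m10"]/mo["m00"],mo["m01"]/mo["m00"])
print("bar tri",tri(sidec,topc))
E
python3 fit.py
```

```text
t [654.7 -14.1] -6.99
s [652.4 -17.3] -7.85
ts [653.4 -15.2] -7.52
[[0.2, -0.1], [0.7, 0.7], [0.4, 1.1], [-0.2, 0.3], [-1.7, 0.5], [-0.1, 0.4], [0.4, 1.9], [-0.0, -1.6], [1.4, -1.4], [0.1, -0.5], [0.3, 1.3], [1.5, 1.0], [0.5, -2.8]]
bed pt heights: [(array([450.5,   7.7,  86.4]), np.float64(1.4)), (array([ 591.8, -106.9,   93.2]), np.float64(3.3))]
handle cap (array([449.44606477, 126.10975244, 125.02341835]), np.float64(2.199650977440871))
stop edges shear xy (z=105): [[-30.6, 59.5], [-106.3, 59.2], [-31.2, 70.1], [-105.3, 67.9], [-36.7, 82.1], [-110.7, 79.8]]
side ((470.08056640625, -324.978515625), (240.40196228027344, 33.597267150878906), 25.28668785095215) [[354.20001220703125, -361.1000061035156], [368.6000061035156, -391.5], [585.9000244140625, -288.79998779296875], [571.5999755859375, -258.3999938964844]]
side cent px 299.9165056049478 413.3297255508311
top ((472.02423095703125, -323.06854248046875), (239.91964721679688, 32.19740295410156), 25.166181564331055) [[356.6000061035156, -359.5], [370.29998779296875, -388.70001220703125], [587.4000244140625, -286.6000061035156], [573.7999877929688, -257.5]]
top cent px 449.85388127853884 274.7013698630137
bar tri (array([ 466.14799554, -324.73434047,   -0.91887452]), np.float64(10.702791377882393))
```

```bash
python3 - <<'E'
s=open("fit.py").read()
s=s.replace("((-50,-100,100),s(429,388))","((-50,-100,85),s(430,400))").replace("((-205,0,85),t(222,522)),","")
open("fit.py","w").write(s)
E
python3 fit.py | head -4
cat >> h.py <<'E'
def plan(target,yaw,n,lock=0):
    """rows (units) for n rows from the measured pose to target/yaw"""
    s=env.state(); p=s["ee_pos"]; y0=s["ee_rot"][2]; d=(np.array(target)-p)/n
    dy=((yaw-y0+180)%360-180)/n; rows=[]
    for i in range(n):
        a=np.radians(y0+i*dy); rows.append([round(float(v)/30,2) for v in (np.cos(a)*d[0]+np.sin(a)*d[1],np.sin(a)*d[0]-np.cos(a)*d[1],-d[2])])
    print("t",s["time_s"].__round__(2),"pos",p.round(1),"yaw",round(y0,2),"F",s["force"].round(1),"w",round(s["gripper_width"],1)); print("spin",round(-dy/8,3),"slide",rows)
    return rows
E
python3 - <<'E'
from h import *
p=np.load("shear.npy"); print(p,np.degrees(p[2]))
h=sw(p,[-220,72,120])[0]; print(h)
plan([h[0],h[1],215],90+np.degrees(p[2]),24)
E
```

```text
t [654.8 -14.1] -7.19
s [652.5 -14.2] -7.46
ts [653.5 -14.5] -7.48
[[-0.1, -0.1], [0.4, 0.7], [0.1, 1.0], [-0.5, 0.2], [-0.4, 0.4], [0.2, 1.9], [-0.0, -1.8], [1.4, -1.6], [0.1, -0.6], [0.4, 1.1], [1.5, 0.7], [0.1, 0.4]]
[ 6.53457782e+02 -1.44739939e+01 -1.30607091e-01] -7.483235115022204
[444.7085177   85.56472215 120.        ]
t 0.1 pos [ 193.7 -540.9  213.2] yaw 19.7 F [-0.4  0.3 -0.1] w 91.5
spin -0.327 slide [[0.62, -0.7, -0.0], [0.65, -0.67, -0.0], [0.68, -0.64, -0.0], [0.71, -0.61, -0.0], [0.74, -0.58, -0.0], [0.76, -0.54, -0.0], [0.79, -0.51, -0.0], [0.81, -0.47, -0.0], [0.83, -0.43, -0.0], [0.85, -0.39, -0.0], [0.87, -0.36, -0.0], [0.88, -0.32, -0.0], [0.9, -0.27, -0.0], [0.91, -0.23, -0.0], [0.92, -0.19, -0.0], [0.93, -0.15, -0.0], [0.93, -0.11, -0.0], [0.94, -0.06, -0.0], [0.94, -0.02, -0.0], [0.94, 0.02, -0.0], [0.94, 0.06, -0.0], [0.93, 0.11, -0.0], [0.93, 0.15, -0.0], [0.92, 0.19, -0.0]]
```

```bash
python3 -m jog '{"jaw":[50,50,50,50,50,50,50,50,50,50],"slide":[[0.62,-0.7,-0.2],[0.65,-0.67,-0.1],[0.68,-0.64,0],[0.71,-0.61,0],[0.74,-0.58,0],[0.76,-0.54,0],[0.79,-0.51,0],[0.81,-0.47,0],[0.83,-0.43,0],[0.85,-0.39,0]],"spin":[-0.33,-0.33,-0.33,-0.33,-0.33,-0.33,-0.33,-0.33,-0.33,-0.33]}' 5
python3 -m jog '{"jaw":[50,50,50,50,50,50,50,50,50,50],"slide":[[0.87,-0.36,0],[0.88,-0.32,0],[0.9,-0.27,0],[0.91,-0.23,0],[0.92,-0.19,0],[0.93,-0.15,0],[0.93,-0.11,0],[0.94,-0.06,0],[0.94,-0.02,0],[0.94,0.02,0]],"spin":[-0.33,-0.33,-0.33,-0.33,-0.33,-0.33,-0.33,-0.33,-0.33,-0.33]}'
python3 - <<'E'
from h import *
plan([444.7,85.6,215],82.5,4)
E
```

```text
time_s: 1.1
ee_pos: [297.9, -279.3, 222.7]
ee_rot: [-180.0, -0.0, 46.2]
force: [-0.4, -0.7, -0.6]
gripper_width: 50.1
gripper_force: 0.0
time_s: 2.1
ee_pos: [401.4, -17.3, 222.7]
ee_rot: [-180.0, 0.0, 72.6]
force: [0.4, -0.3, 0.9]
gripper_width: 50.1
gripper_force: 0.0
t 2.1 pos [401.4 -17.3 222.7] yaw 72.61 F [ 0.4 -0.3  0.9] w 50.1
spin -0.309 slide [[0.93, 0.09, 0.06], [0.92, 0.13, 0.06], [0.91, 0.17, 0.06], [0.91, 0.21, 0.06]]
```

```bash
python3 -m jog '{"jaw":[50,50,50,50,50,50,50,50],"slide":[[0.93,0.09,0],[0.92,0.13,0],[0.91,0.17,0],[0.91,0.21,0.2],[0,0,0.6],[0,0,0.8],[0,0,0.6],[0,0,0.2]],"spin":[-0.31,-0.31,-0.31,-0.31,0,0,0,0]}'
python3 - <<'E'
from h import *
plan([444.7,85.6,101],82.5,3)
for n in ("side","top"): cv2.imwrite(f"pics/{n}1.png",env.grab_frame(n)[:,:,::-1])
a=cv2.imread("pics/side1.png")[150:330,230:420]; b=cv2.imread("pics/top1.png")[170:350,220:410]
cv2.imwrite("pics/m1.png",cv2.resize(np.hstack([a,b]),None,fx=2.1,fy=2.1,interpolation=cv2.INTER_CUBIC))
E
```

```text
time_s: 2.9
ee_pos: [443.6, 84.2, 148.9]
ee_rot: [-179.8, 0.1, 82.4]
force: [-0.3, 0.1, 0.4]
gripper_width: 50.1
gripper_force: 0.0
t 2.9 pos [443.6  84.2 148.9] yaw 82.43 F [-0.3  0.1  0.4] w 50.1
spin -0.003 slide [[0.02, 0.01, 0.53], [0.02, 0.01, 0.53], [0.02, 0.01, 0.53]]
```

View pics/m1.png

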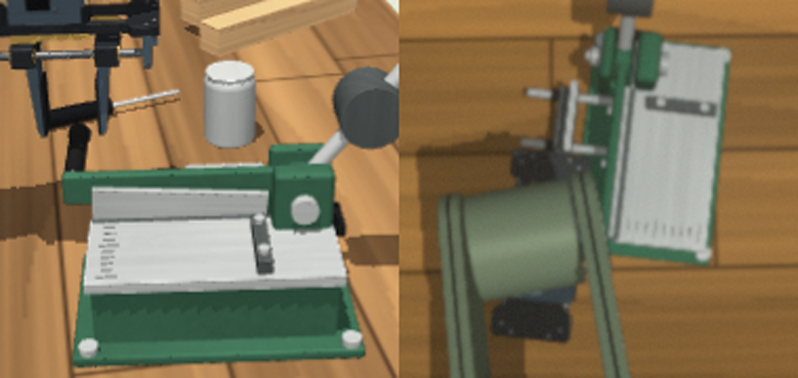

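The fingers (crop (42,132) and (103,132)) straddle the handle end (78,130) in the side view, and nothing is touching. Descending and closing lightly.

```bash
python3 -m jog '{"jaw":[50,50,50,50,35,20,15,15,15,15],"slide":[[0.04,0.02,0.5],[0.02,0.02,0.6],[0,0,0.4],[0,0,0.1],[0,0,0],[0,0,0],[0,0,0],[0,0,0],[0,0,0],[0,0,0]],"spin":[0,0,0,0,0,0,0,0,0,0]}' 4
python3 -m jog '{"jaw":[15,15,15],"slide":[[0,0,0],[0,0,0],[0,0,0]],"spin":[0,0,0]}' 4
```

```text
time_s: 4.0
ee_pos: [444.4, 86.2, 103.2]
ee_rot: [-179.7, 0.0, 82.4]
force: [-5.2, 1.3, 5.1]
gripper_width: 19.9
gripper_force: 4.0
time_s: 4.3
ee_pos: [444.4, 86.2, 103.2]
ee_rot: [-179.7, 0.0, 82.4]
force: [-5.5, 2.1, 5.8]
gripper_width: 19.7
gripper_force: 4.0
```

```bash
python3 -m jog '{"jaw":[15,15,15],"slide":[[0,-0.05,0],[0,0,0],[0,0,0]],"spin":[0,0,0]}' 4;  python3 -m jog '{"jaw":[15,15,15],"slide":[[0,0,-0.05],[0,0,0],[0,0,0]],"spin":[0,0,0]}' 4
```

```text
time_s: 4.6
ee_pos: [444.4, 86.2, 103.2]
ee_rot: [-179.9, 0.0, 82.4]
force: [-4.0, 0.7, 6.0]
gripper_width: 20.0
gripper_force: 4.0
time_s: 4.9
ee_pos: [444.4, 86.2, 103.7]
ee_rot: [-179.9, 0.0, 82.4]
force: [-2.9, 2.2, -4.5]
gripper_width: 19.9
gripper_force: 4.0
```

```bash
python3 - <<'E'
import numpy as np
a=np.arange(0,1.451,.05); x=-220*np.cos(a)+10*np.sin(a); z=220*np.sin(a)+10*np.cos(a)
for i in range(len(a)-1): print(round(a[i],2),[0,round((x[i+1]-x[i])/30,2),-round((z[i+1]-z[i])/30,2)],end=" ")
E
python3 -m jog '{"jaw":[10,10,10],"slide":[[0,-0.04,0],[0,0,0],[0,0,0]],"spin":[0,0,0]}' 20
```

```text
0.0 [0, np.float64(0.03), np.float64(-0.37)] 0.05 [0, np.float64(0.04), np.float64(-0.36)] 0.1 [0, np.float64(0.06), np.float64(-0.36)] 0.15 [0, np.float64(0.08), np.float64(-0.36)] 0.2 [0, np.float64(0.1), np.float64(-0.35)] 0.25 [0, np.float64(0.12), np.float64(-0.35)] 0.3 [0, np.float64(0.13), np.float64(-0.34)] 0.35 [0, np.float64(0.15), np.float64(-0.34)] 0.4 [0, np.float64(0.17), np.float64(-0.33)] 0.45 [0, np.float64(0.18), np.float64(-0.32)] 0.5 [0, np.float64(0.2), np.float64(-0.31)] 0.55 [0, np.float64(0.21), np.float64(-0.3)] 0.6 [0, np.float64(0.23), np.float64(-0.29)] 0.65 [0, np.float64(0.24), np.float64(-0.28)] 0.7 [0, np.float64(0.26), np.float64(-0.26)] 0.75 [0, np.float64(0.27), np.float64(-0.25)] 0.8 [0, np.float64(0.28), np.float64(-0.24)] 0.85 [0, np.float64(0.29), np.float64(-0.22)] 0.9 [0, np.float64(0.3), np.float64(-0.21)] 0.95 [0, np.float64(0.31), np.float64(-0.19)] 1.0 [0, np.float64(0.32), np.float64(-0.18)] 1.05 [0, np.float64(0.33), np.float64(-0.16)] 1.1 [0, np.float64(0.34), np.float64(-0.14)] 1.15 [0, np.float64(0.34), np.float64(-0.13)] 1.2 [0, np.float64(0.35), np.float64(-0.11)] 1.25 [0, np.float64(0.36), np.float64(-0.09)] 1.3 [0, np.float64(0.36), np.float64(-0.07)] 1.35 [0, np.float64(0.36), np.float64(-0.05)] 1.4 [0, np.float64(0.37), np.float64(-0.04)] time_s: 5.2
ee_pos: [444.5, 86.2, 104.4]
ee_rot: [179.9, 0.0, 82.4]
force: [1.0, -0.3, -5.2]
gripper_width: 19.2
gripper_force: 20.0
```

```bash
python3 -m jog '{"jaw":[10,10,10,10,10],"slide":[[0,0.03,-0.37],[0,0.04,-0.36],[0,0.06,-0.36],[0,0.08,-0.36],[0,0,0]],"spin":[0,0,0,0,0]}'
```

```text
time_s: 5.7
ee_pos: [451.1, 85.3, 149.9]
ee_rot: [179.8, -0.0, 82.4]
force: [0.9, -1.8, -5.3]
gripper_width: 19.4
gripper_force: 20.0
```

```bash
python3 -m jog '{"jaw":[10,10,10,10,10,10],"slide":[[0,0.1,-0.35],[0,0.12,-0.35],[0,0.13,-0.34],[0,0.15,-0.34],[0,0.17,-0.33],[0,0,0]],"spin":[0,0,0,0,0,0]}'
```

```text
time_s: 6.3
ee_pos: [469.7, 82.9, 200.8]
ee_rot: [-179.9, -0.0, 82.4]
force: [-4.9, 1.2, -1.0]
gripper_width: 19.4
gripper_force: 20.0
```

```bash
python3 -m jog '{"jaw":[10,10,10,10,10,10],"slide":[[0,0.13,-0.34],[0,0.16,-0.32],[0,0.19,-0.31],[0,0.22,-0.29],[0,0.23,-0.28],[0,0,0]],"spin":[0,0,0,0,0,0]}'
```

```text
time_s: 6.9
ee_pos: [499.9, 78.9, 247.0]
ee_rot: [179.8, -0.0, 82.4]
force: [5.3, -0.6, -5.4]
gripper_width: 19.7
gripper_force: 20.0
```

```bash
python3 -m jog '{"jaw":[10,10,10,10,10,10],"slide":[[0,0.3,-0.2],[0,0.3,-0.21],[0,0.3,-0.21],[0,0.31,-0.2],[0,0.31,-0.19],[0,0,0]],"spin":[0,0,0,0,0,0]}'
```

```text
time_s: 7.5
ee_pos: [539.9, 73.6, 281.5]
ee_rot: [-179.8, -0.1, 82.4]
force: [-13.5, 0.3, 20.9]
gripper_width: 19.5
gripper_force: 20.0
```

```bash
python3 -m jog '{"jaw":[10,10],"slide":[[0,-0.06,-0.1],[0,0,0]],"spin":[0,0]}' 15
```

```text
time_s: 7.7
ee_pos: [539.7, 73.7, 281.4]
ee_rot: [-179.9, -0.0, 82.4]
force: [-7.3, 0.3, 9.3]
gripper_width: 19.2
gripper_force: 15.0
```

```bash
python3 -m jog '{"jaw":[10,10,10,10],"slide":[[0,-0.03,-0.06],[0,0.25,-0.2],[0,0.3,-0.19],[0,0,0]],"spin":[0,0,0,0]}' 10
```

```text
time_s: 8.1
ee_pos: [558.9, 71.0, 293.6]
ee_rot: [179.8, -0.0, 82.4]
force: [0.2, -0.1, 3.1]
gripper_width: 19.9
gripper_force: 10.0
```

```bash
python3 -m jog '{"jaw":[10,10,10,10],"slide":[[0,0.32,-0.18],[0,0.33,-0.16],[0,0.34,-0.14],[0,0,0]],"spin":[0,0,0,0]}' 10
```

```text
time_s: 8.5
ee_pos: [588.3, 67.1, 306.9]
ee_rot: [179.8, -0.0, 82.4]
force: [2.7, -0.9, -0.1]
gripper_width: 19.6
gripper_force: 10.0
```

```bash
python3 -m jog '{"jaw":[10,10,10,10],"slide":[[0,0.34,-0.12],[0,0.34,-0.1],[0,0.25,-0.06],[0,0,0]],"spin":[0,0,0,0]}' 10
```

```text
time_s: 8.9
ee_pos: [615.0, 63.5, 314.4]
ee_rot: [179.9, 0.0, 82.4]
force: [3.6, -0.3, -2.5]
gripper_width: 20.0
gripper_force: 10.0
```

```bash
python3 -m jog '{"jaw":[10,10,10,10,10,10],"slide":[[0,0.18,-0.02],[0,0.15,-0.02],[0,0.1,-0.01],[0,0.07,0],[0,0.05,0],[0,0,0]],"spin":[0,0,0,0,0,0]}' 10
```

```text
time_s: 9.5
ee_pos: [630.5, 61.4, 316.7]
ee_rot: [179.9, 0.0, 82.4]
force: [4.1, -1.5, -0.7]
gripper_width: 19.8
gripper_force: 10.0
```

```bash
python3 -m jog '{"jaw":[10,10,10,10,10],"slide":[[0,0.05,0],[0,0.04,0],[0,0.03,0],[0,0.03,0],[0,0,0]],"spin":[0,0,0,0,0]}' 10
```

```text
time_s: 10.0
ee_pos: [634.9, 60.8, 317.1]
ee_rot: [179.9, -0.0, 82.4]
force: [2.4, -1.4, 2.3]
gripper_width: 19.8
gripper_force: 10.0
```

```bash
python3 -m jog '{"jaw":[10,10,10,10],"slide":[[0,0.04,0],[0,0.03,0],[0,0.03,0],[0,0,0]],"spin":[0,0,0,0]}' 10
```

```text
time_s: 10.4
ee_pos: [635.2, 60.8, 317.1]
ee_rot: [-179.7, 0.0, 82.4]
force: [-4.7, -0.7, 5.4]
gripper_width: 19.8
gripper_force: 10.0
```

```bash
python3 -m jog '{"jaw":[10,22,26,35,50,60,60,60,60,60],"slide":[[0,-0.03,0],[0,0,0],[0,0,0],[0,0,0],[0,0,0],[0,0,-0.3],[0,0,-0.8],[0,0,-1],[0,0,-0.8],[0,0,0]],"spin":[0,0,0,0,0,0,0,0,0,0]}'
python3 - <<'E'
from h import *
for n in ("side","top"): cv2.imwrite(f"pics/{n}2.png",env.grab_frame(n)[:,:,::-1])
a=cv2.imread("pics/side2.png")[120:340,230:450]; b=cv2.imread("pics/top2.png")[120:340,250:470]
cv2.imwrite("pics/m2.png",cv2.resize(np.hstack([a,b]),None,fx=1.8,fy=1.8,interpolation=cv2.INTER_CUBIC))
E
```

```text
time_s: 11.4
ee_pos: [637.7, 60.8, 408.2]
ee_rot: [179.5, -0.1, 82.4]
force: [0.4, 0.5, 0.3]
gripper_width: 60.0
gripper_force: 0.0
```

View pics/m2.png

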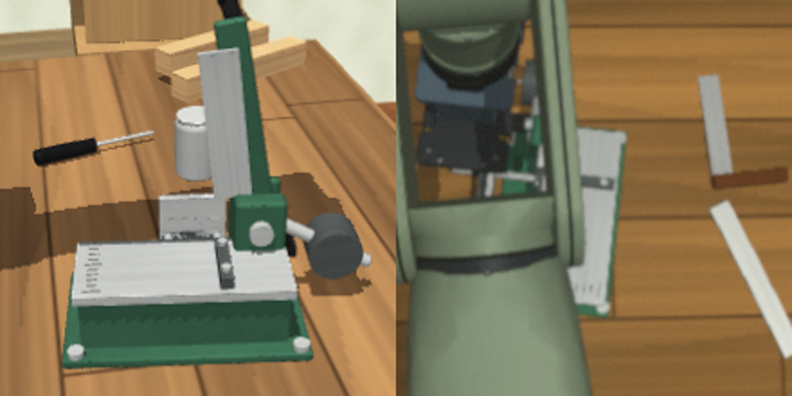

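The arm stands open alone on its stop, with the weight down behind (side crop: arm top (230,20), weight (335,245)). The shear looks to be where it was. On to the bar.

```bash
python3 - <<'E'
from h import *
plan([406.4,-354.5,408],25.2,16)
a=cv2.imread("pics/side0.png",0).astype(np.float32);b=cv2.imread("pics/side2.png",0).astype(np.float32)
for r in ((262,320,245,325),(262,320,325,405)): 
    w=slice(r[0],r[1]),slice(r[2],r[3]); print(cv2.phaseCorrelate(a[w],b[w],cv2.createHanningWindow((80,58),5)))
E
```

```text
t 11.5 pos [636.8  60.7 403.9] yaw 82.42 F [-0.5  0.3 -0.8] w 59.9
spin 0.447 slide [[-0.92, -0.36, -0.01], [-0.94, -0.3, -0.01], [-0.96, -0.24, -0.01], [-0.97, -0.18, -0.01], [-0.98, -0.12, -0.01], [-0.99, -0.06, -0.01], [-0.99, 0.0, -0.01], [-0.99, 0.06, -0.01], [-0.98, 0.12, -0.01], [-0.97, 0.18, -0.01], [-0.96, 0.24, -0.01], [-0.94, 0.3, -0.01], [-0.92, 0.36, -0.01], [-0.9, 0.42, -0.01], [-0.87, 0.47, -0.01], [-0.84, 0.53, -0.01]]
((0.023355639539559547, 0.08540021963460731), 0.9998679502805075)
((-0.08149430508636613, 0.054344921730365314), 0.9384267938137054)
```

```bash
python3 -m jog '{"jaw":[60,60,60,60,60,60,60,60,60,60],"slide":[[-0.92,-0.36,0],[-0.94,-0.3,0],[-0.96,-0.24,0],[-0.97,-0.18,0],[-0.98,-0.12,0],[-0.99,-0.06,0],[-0.99,0,0],[-0.99,0.06,0.2],[-0.98,0.12,0.5],[-0.97,0.18,0.8]],"spin":[0.45,0.45,0.45,0.45,0.45,0.45,0.45,0.45,0.45,0.45]}'
python3 -m jog '{"jaw":[60,60,60,60,60,60,60,60,60,60],"slide":[[-0.96,0.24,0.9],[-0.94,0.3,0.9],[-0.92,0.36,0.9],[-0.9,0.42,0.9],[-0.87,0.47,0.9],[-0.84,0.53,0.9],[0,0,1],[0,0,1],[0,0,1],[0,0,0.8]],"spin":[0.44,0.44,0.44,0.44,0.44,0.44,0,0,0,0]}'
python3 - <<'E'
from h import *
plan([406.4,-354.5,30],25.2,1)
E
```

```text
time_s: 12.5
ee_pos: [491.7, -199.4, 357.8]
ee_rot: [180.0, -0.0, 46.3]
force: [-0.1, -0.6, 0.1]
gripper_width: 59.6
gripper_force: 0.0
time_s: 13.5
ee_pos: [403.6, -352.6, 79.6]
ee_rot: [-179.8, 0.1, 25.3]
force: [0.8, -0.3, 0.6]
gripper_width: 59.9
gripper_force: 0.0
t 13.5 pos [ 403.6 -352.6   79.6] yaw 25.28 F [ 0.8 -0.3  0.6] w 59.9
spin 0.01 slide [[0.06, 0.1, 1.65]]
```

```bash
python3 -m jog '{"jaw":[60,60,60,60,60,60],"slide":[[0.06,0.1,0.6],[0,0,0.7],[0,0,0.6],[0,0,0.3],[0,0,0.05],[0,0,0]],"spin":[0,0,0,0,0,0]}'
python3 - <<'E'
from h import *
plan([406.4,-354.5,2],25.2,1)
for n in ("side","top"): cv2.imwrite(f"pics/{n}3.png",env.grab_frame(n)[:,:,::-1])
a=cv2.imread("pics/side3.png")[340:480,200:400]; b=cv2.imread("pics/top3.png")[210:350,390:590]
cv2.imwrite("pics/m3.png",cv2.resize(np.hstack([a,b]),None,fx=2,fy=2,interpolation=cv2.INTER_CUBIC))
E
```

```text
time_s: 14.1
ee_pos: [408.1, -355.8, 15.0]
ee_rot: [-180.0, 0.0, 25.3]
force: [0.6, 0.3, -0.3]
gripper_width: 60.1
gripper_force: 0.0
t 14.1 pos [ 408.1 -355.8   15. ] yaw 25.3 F [ 0.6  0.3 -0.3] w 60.1
spin 0.012 slide [[-0.03, -0.06, 0.43]]
```

View pics/m3.png

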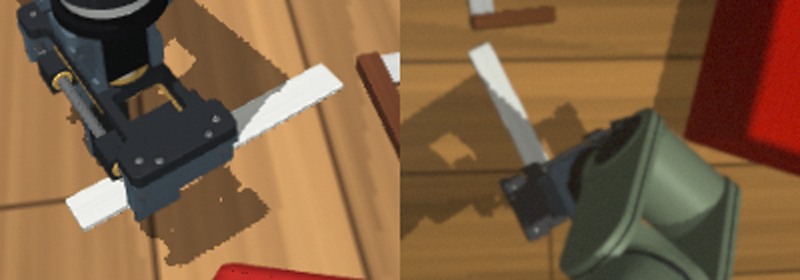

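The gripper straddles the bar near its near end, with the bar running out at (80,215) and (335,80) of the side crop. Going down and gripping.

```bash
python3 -m jog '{"jaw":[60,60,60,60,45,35,25,25,25,25],"slide":[[-0.02,-0.05,0.2],[0,0,0.15],[0,0,0.06],[0,0,0],[0,0,0],[0,0,0],[0,0,0],[0,0,0],[0,0,0],[0,0,0]],"spin":[0,0,0,0,0,0,0,0,0,0]}' 10
```

```text
time_s: 15.2
ee_pos: [407.1, -354.8, 2.9]
ee_rot: [180.0, 0.0, 25.3]
force: [0.4, -0.4, 1.2]
gripper_width: 29.7
gripper_force: 10.0
```

```bash
python3 -m jog '{"jaw":[20,20,20],"slide":[[0,0,0],[0,0,0],[0,0,0]],"spin":[0,0,0]}' 40
```

```text
time_s: 15.5
ee_pos: [407.1, -354.8, 2.8]
ee_rot: [-180.0, 0.0, 25.3]
force: [-1.2, 1.1, 2.1]
gripper_width: 28.8
gripper_force: 40.0
```

```bash
python3 -m jog '{"jaw":[34,34,34,25,25,25,25,25],"slide":[[0,0,0],[0,0,0.05],[0,0,0],[0,0,0],[0,0,0],[0,0,0],[0,0,0],[0,0,0]],"spin":[0,0,0,0,0,0,0,0]}' 40
```

```text
time_s: 16.3
ee_pos: [407.1, -354.8, 1.2]
ee_rot: [180.0, 0.0, 25.3]
force: [-0.1, 0.0, -1.9]
gripper_width: 29.4
gripper_force: 40.0
```

```bash
python3 -m jog '{"jaw":[20,20,20,20,20,20,20],"slide":[[0,0,-0.2],[0,0,-0.5],[0,0,-0.8],[0,0,-0.8],[0,0,-0.8],[0,0,-0.5],[0,0,-0.2]],"spin":[0,0,0,0,0,0,0]}'
python3 - <<'E'
from h import *
p=np.load("shear.npy"); w=sw(p,[-95,-330,0])[0]; print(w)
plan([w[0],w[1],115],90+np.degrees(p[2]),10)
E
```

```text
time_s: 17.0
ee_pos: [407.8, -355.4, 117.4]
ee_rot: [179.8, -0.1, 25.3]
force: [0.5, 0.7, -0.9]
gripper_width: 29.2
gripper_force: 40.0
[ 516.28898694 -329.29095929    0.        ]
t 17.0 pos [ 407.8 -355.4  117.4] yaw 25.3 F [ 0.5  0.7 -0.9] w 29.2
spin -0.715 slide [[0.36, 0.08, 0.01], [0.35, 0.11, 0.01], [0.34, 0.15, 0.01], [0.33, 0.18, 0.01], [0.31, 0.21, 0.01], [0.28, 0.24, 0.01], [0.26, 0.27, 0.01], [0.23, 0.29, 0.01], [0.2, 0.31, 0.01], [0.17, 0.33, 0.01]]
```

```bash
python3 -m jog '{"jaw":[20,20,20,20,20,20,20,20,20,20],"slide":[[0.36,0.08,0],[0.35,0.11,0],[0.34,0.15,0],[0.33,0.18,0],[0.31,0.21,0],[0.28,0.24,0],[0.26,0.27,0],[0.23,0.29,0],[0.2,0.31,0],[0.17,0.33,0]],"spin":[-0.71,-0.72,-0.71,-0.72,-0.71,-0.72,-0.71,-0.72,-0.71,-0.72]}'
python3 - <<'E'
from h import *
p=np.load("shear.npy")
s=env.state();print(s["ee_pos"].round(1),s["ee_rot"].round(2),s["force"].round(1))
for n in ("side","top"): cv2.imwrite(f"pics/{n}4.png",env.grab_frame(n)[:,:,::-1])
a=cv2.imread("pics/side4.png")[220:430,230:430]; b=cv2.imread("pics/top4.png")[170:380,310:510]
cv2.imwrite("pics/m4.png",cv2.resize(np.hstack([a,b]),None,fx=2,fy=2,interpolation=cv2.INTER_CUBIC))
# predicted bar-end top corners if held as thought
R=s["ee_pos"]; a0=np.radians(s["ee_rot"][2]); ux=np.array([np.cos(a0),np.sin(a0),0]);uy=np.array([-ux[1],ux[0],0])
P=[R+192*ux+k*15*uy+[0,0,4] for k in (-1,1)]
for n,o in(("side",(230,220)),("top",(310,170))): q=proj(n,P); print(n,q.round(1).tolist(),((q-o+.5)*2).round().tolist())
E
```

```text
time_s: 18.0
ee_pos: [515.3, -328.3, 114.5]
ee_rot: [-179.9, -0.0, 82.7]
force: [-0.2, -0.5, -0.3]
gripper_width: 29.3
gripper_force: 40.0
[ 515.3 -328.3  114.5] [-1.7992e+02 -3.0000e-02  8.2740e+01] [-0.2 -0.5 -0.3]
side [[336.9, 277.6], [319.9, 278.1]] [[215.0, 116.0], [181.0, 117.0]]
top [[385.5, 238.9], [384.3, 251.6]] [[152.0, 139.0], [150.0, 164.0]]
```

View pics/m4.png

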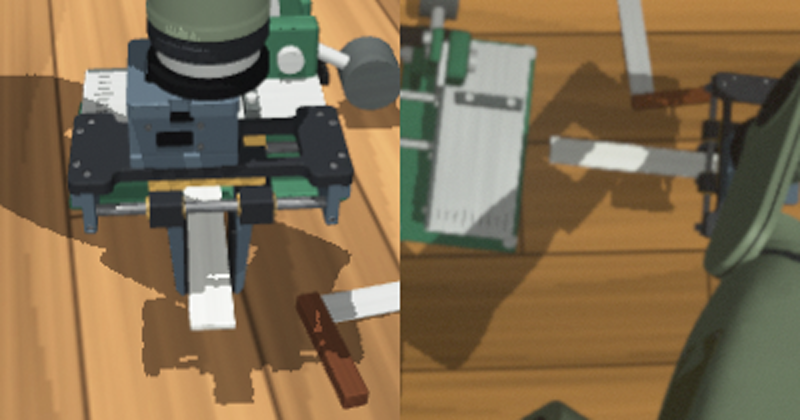

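```bash
python3 - <<'E'
from h import *
p=np.load("shear.npy")
s=env.state();R=s["ee_pos"]; a0=np.radians(s["ee_rot"][2]); ux=np.array([np.cos(a0),np.sin(a0),0]);uy=np.array([-ux[1],ux[0],0])
for z in (4,-1): print(((proj("side",[R-48*ux+k*15*uy+[0,0,z] for k in (1,-1)])-(230,220)+.5)*2).round().tolist())
w=sw(p,[-80,-145,0])[0]
plan([w[0],w[1],97],90+np.degrees(p[2]),9)
E
```

```text
[[192.0, 324.0], [237.0, 322.0]]
[[193.0, 329.0], [237.0, 327.0]]
t 18.1 pos [ 516.1 -328.2  114.5] yaw 82.55 F [-0.5 -0.1 -1.1] w 29.4
spin 0.0 slide [[0.68, 0.06, 0.06], [0.68, 0.06, 0.06], [0.68, 0.06, 0.06], [0.68, 0.06, 0.06], [0.68, 0.06, 0.06], [0.68, 0.06, 0.06], [0.68, 0.06, 0.06], [0.68, 0.06, 0.06], [0.68, 0.06, 0.06]]
```

Both bar ends project to within about 1 px of where they appear (top far end (551,137)/(552,163)), so the bar is level and held as planned. Moving it in over the bed.

```bash
python3 -m jog '{"jaw":[20,20,20,20,20,20,20,20,20,20],"slide":[[0.5,0.06,0.3],[0.7,0.06,0.3],[0.7,0.06,0],[0.7,0.06,0],[0.7,0.06,0],[0.7,0.06,0],[0.7,0.06,0],[0.7,0.06,0],[0.6,0.06,0],[0.1,0,0]],"spin":[0,0,0,0,0,0,0,0,0,0]}'
python3 - <<'E'
from h import *
p=np.load("shear.npy")
w=sw(p,[-77,-143,0])[0]
plan([w[0],w[1],88],90+np.degrees(p[2]),1)
for n in ("side","top"): cv2.imwrite(f"pics/{n}5.png",env.grab_frame(n)[:,:,::-1])
E
```

```text
time_s: 19.1
ee_pos: [554.4, -147.1, 96.5]
ee_rot: [-179.9, -0.0, 82.5]
force: [-0.1, 0.3, -0.8]
gripper_width: 29.5
gripper_force: 40.0
t 19.1 pos [ 554.4 -147.1   96.5] yaw 82.53 F [-0.1  0.3 -0.8] w 29.5
spin 0.002 slide [[0.05, 0.13, 0.28]]
```

```bash
python3 -m jog '{"jaw":[20,20,20,20,20],"slide":[[0.04,0.1,0.1],[0,0,0.1],[0,0,0.07],[0,0,0.03],[0,0,0]],"spin":[0,0,0,0,0]}'; python3 -m jog '{"jaw":[20,20,20],"slide":[[0,0,0.03],[0,0,0],[0,0,0]],"spin":[0,0,0]}'
```

```text
time_s: 19.7
ee_pos: [558.2, -148.9, 87.9]
ee_rot: [-180.0, 0.0, 82.5]
force: [1.4, 0.1, -1.3]
gripper_width: 29.3
gripper_force: 40.0
time_s: 20.0
ee_pos: [558.5, -148.6, 87.4]
ee_rot: [180.0, 0.0, 82.5]
force: [0.0, -0.1, -0.6]
gripper_width: 29.1
gripper_force: 40.0
```

```bash
python3 -m jog '{"jaw":[20,20,20],"slide":[[0,0,0.03],[0,0,0],[0,0,0]],"spin":[0,0,0]}'; python3 -m jog '{"jaw":[20,20,20],"slide":[[0,0,0.02],[0,0,0],[0,0,0]],"spin":[0,0,0]}'
```

```text
time_s: 20.3
ee_pos: [558.5, -148.6, 86.5]
ee_rot: [180.0, 0.0, 82.5]
force: [-0.3, -0.3, -0.3]
gripper_width: 29.6
gripper_force: 40.0
time_s: 20.6
ee_pos: [558.5, -148.6, 85.9]
ee_rot: [180.0, 0.0, 82.5]
force: [-0.8, -1.1, -0.3]
gripper_width: 29.2
gripper_force: 40.0
```

```bash
python3 -m jog '{"jaw":[20,20,20],"slide":[[0,0,0.02],[0,0,0],[0,0,0]],"spin":[0,0,0]}'; python3 -m jog '{"jaw":[20,20,20],"slide":[[0,0,0.02],[0,0,0],[0,0,0]],"spin":[0,0,0]}'
```

```text
time_s: 20.9
ee_pos: [558.6, -148.7, 85.7]
ee_rot: [180.0, 0.0, 82.5]
force: [-1.1, -0.4, 4.3]
gripper_width: 29.5
gripper_force: 40.0
time_s: 21.2
ee_pos: [558.6, -148.7, 85.5]
ee_rot: [180.0, 0.0, 82.5]
force: [-1.5, -0.5, 7.5]
gripper_width: 29.4
gripper_force: 40.0
```

```bash
python3 -m jog '{"jaw":[20,20,20,20,20],"slide":[[0,0,-0.03],[0.07,0.1,0],[0.07,0.1,0],[0.03,0.08,0],[0,0,0]],"spin":[0,0,0,0,0]}'
python3 - <<'E'
from h import *
p=np.load("shear.npy")
s=env.state();R=s["ee_pos"];c,q=np.cos(p[2]),np.sin(p[2]);d=R[:2]-p[:2];print("shear xy",c*d[0]+q*d[1],-q*d[0]+c*d[1],R[2],s["ee_rot"][2])
for n in ("side","top"): cv2.imwrite(f"pics/{n}6.png",env.grab_frame(n)[:,:,::-1])
def cr(f,x,y,w,h,k): return cv2.resize(cv2.imread(f)[y:y+h,x:x+w],None,fx=k,fy=k,interpolation=cv2.INTER_CUBIC)
cv2.imwrite("pics/m6.png",np.hstack([cr("pics/side6.png",270,190,140,130,3.0),cr("pics/top6.png",280,190,120,130,3.0)]))
E
```

```text
time_s: 21.7
ee_pos: [566.7, -144.7, 85.7]
ee_rot: [-179.9, 0.0, 82.5]
force: [-4.1, -0.8, 6.6]
gripper_width: 29.1
gripper_force: 40.0
shear xy -69.00413663713033 -140.454799363485 85.672110053379 82.54291136931663
```

View pics/m6.png

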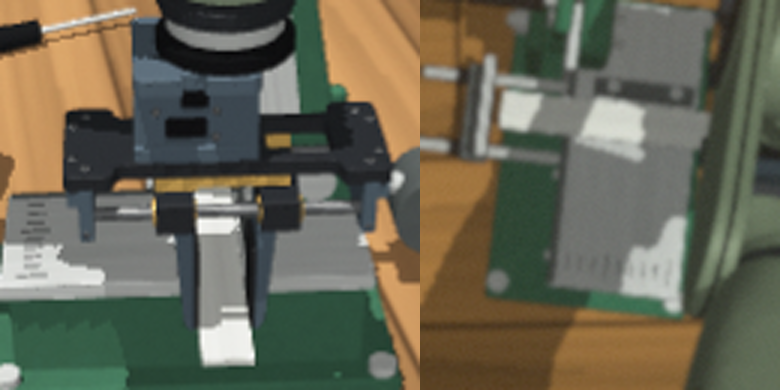

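```bash
python3 -m jog '{"jaw":[20,20,20,20],"slide":[[0,0,-0.02],[0.09,0.04,0],[0.09,0.03,0],[0,0,0]],"spin":[0,0,0,0]}'
```

```text
time_s: 22.2
ee_pos: [570.7, -139.1, 85.9]
ee_rot: [180.0, -0.0, 82.5]
force: [0.8, 0.3, 1.4]
gripper_width: 29.4
gripper_force: 40.0
```

```bash
python3 -m jog '{"jaw":[20,20,20],"slide":[[0,0.03,0],[0,0,0],[0,0,0]],"spin":[0,0,0]}';  python3 -m jog '{"jaw":[20,20,20],"slide":[[0,0.02,0],[0,0,0],[0,0,0]],"spin":[0,0,0]}'
```

```text
time_s: 22.5
ee_pos: [571.0, -139.3, 85.9]
ee_rot: [-180.0, -0.0, 82.5]
force: [-0.7, 1.5, -0.5]
gripper_width: 29.0
gripper_force: 40.0
time_s: 22.8
ee_pos: [571.3, -139.5, 85.9]
ee_rot: [-179.9, -0.0, 82.5]
force: [-1.2, 1.5, -0.2]
gripper_width: 29.1
gripper_force: 40.0
```

```bash
python3 -m jog '{"jaw":[20,20,20],"slide":[[0,0.03,0],[0,0,0],[0,0,0]],"spin":[0,0,0]}';  python3 -m jog '{"jaw":[20,20,20],"slide":[[0,0.03,0],[0,0,0],[0,0,0]],"spin":[0,0,0]}'
```

```text
time_s: 23.1
ee_pos: [571.4, -139.6, 85.9]
ee_rot: [-179.8, -0.0, 82.5]
force: [-4.5, 2.3, 2.9]
gripper_width: 29.7
gripper_force: 40.0
time_s: 23.4
ee_pos: [571.5, -139.6, 85.9]
ee_rot: [-179.7, -0.0, 82.5]
force: [-6.7, 2.7, 4.4]
gripper_width: 29.2
gripper_force: 40.0
```

```bash
python3 -m jog '{"jaw":[20,20,20],"slide":[[0.04,-0.05,0],[0,0,0],[0,0,0]],"spin":[0,0,0]}';  python3 -m jog '{"jaw":[20,20,20],"slide":[[0.03,0,0],[0,0,0],[0,0,0]],"spin":[0,0,0]}'
```

```text
time_s: 23.7
ee_pos: [571.4, -139.2, 85.9]
ee_rot: [-179.9, 0.1, 82.5]
force: [-5.1, -2.0, 1.9]
gripper_width: 29.1
gripper_force: 40.0
time_s: 24.0
ee_pos: [571.5, -138.8, 85.9]
ee_rot: [-179.9, 0.1, 82.5]
force: [-5.8, -3.4, 1.4]
gripper_width: 29.4
gripper_force: 40.0
```

```bash
python3 -m jog '{"jaw":[20,20,20],"slide":[[0,-0.06,0],[0,0,0],[0,0,0]],"spin":[0,0,0]}'
```

```text
time_s: 24.3
ee_pos: [571.4, -137.6, 86.4]
ee_rot: [179.9, 0.0, 82.5]
force: [-0.3, -1.0, 0.4]
gripper_width: 29.3
gripper_force: 40.0
```

```bash
python3 -m jog '{"jaw":[20,20,20],"slide":[[0.02,0,0],[0,0,0],[0,0,0]],"spin":[0,0,0]}'; python3 -m jog '{"jaw":[20,20,20],"slide":[[0.02,0,0],[0,0,0],[0,0,0]],"spin":[0,0,0]}'
```

```text
time_s: 24.6
ee_pos: [571.2, -137.0, 86.3]
ee_rot: [179.9, 0.0, 82.5]
force: [1.3, -1.7, 0.9]
gripper_width: 29.2
gripper_force: 40.0
time_s: 24.9
ee_pos: [571.0, -136.9, 86.3]
ee_rot: [179.9, 0.1, 82.5]
force: [0.8, -5.1, -0.8]
gripper_width: 29.0
gripper_force: 40.0
```

```bash
python3 -m jog '{"jaw":[20,20,31,34,40,50,50,50,50],"slide":[[-0.02,0,0.01],[0,0,0],[0,0,0],[0,0,0],[0,0,0],[0,0,0],[0,0,-0.3],[0,0,-0.8],[0,0,-0.3]],"spin":[0,0,0,0,0,0,0,0,0]}'
python3 - <<'E'
from h import *
p=np.load("shear.npy")
# back of closed fingers 13.6 from centre; push bar's near long edge (shear x=-80) from x=-105 at y=-62
for x,y in ((-120,-62),(-65,-205)):
    w=sw(p,[x,y,0])[0]; print(w); plan([w[0],w[1],120],82.5,1)
for n in ("side","top"): cv2.imwrite(f"pics/{n}7.png",env.grab_frame(n)[:,:,::-1])
E
```

```text
time_s: 25.8
ee_pos: [571.8, -137.1, 130.3]
ee_rot: [179.8, 0.0, 82.5]
force: [1.3, 0.5, 0.0]
gripper_width: 49.7
gripper_force: 0.0
[526.4051831 -60.3176101   0.       ]
t 25.8 pos [ 571.8 -137.1  130.3] yaw 82.5 F [1.3 0.5 0. ] w 49.7
spin -0.0 slide [[2.34, -1.84, 0.34]]
[ 562.31298821 -209.26266551    0.        ]
t 25.8 pos [ 571.8 -137.1  130.3] yaw 82.5 F [1.3 0.5 0. ] w 49.7
spin -0.0 slide [[-2.43, -0.0, 0.34]]
```

```bash
python3 -m jog '{"jaw":[0,0,0,0,0,0,0,0],"slide":[[0.2,-0.4,-0.1],[0.6,-0.7,0],[0.8,-0.6,0],[0.6,-0.2,0],[0.14,0,0.3],[0,0,0.6],[0,0,0.4],[0,0,0.1]],"spin":[0,0,0,0,0,0,0,0]}' 10
python3 - <<'E'
from h import *
p=np.load("shear.npy")
s=env.state();R=s["ee_pos"];c,q=np.cos(p[2]),np.sin(p[2]);d=R[:2]-p[:2];print("shear xy",c*d[0]+q*d[1],-q*d[0]+c*d[1],R[2],s["force"].round(1),s["gripper_width"])
E
```

```text
time_s: 26.7
ee_pos: [521.7, -60.0, 86.6]
ee_rot: [-179.7, 0.0, 82.5]
force: [0.6, -0.5, -0.5]
gripper_width: 0.4
gripper_force: 0.0
shear xy -124.69755400290443 -62.31128305741073 86.61225921841485 [ 0.6 -0.5 -0.5] 0.37955219290166287
```

```bash
python3 -m jog '{"jaw":[0,0,0,0,0],"slide":[[0,0.3,-0.02],[0,0.3,0],[0,0.15,0],[0,0.05,0],[0,0,0]],"spin":[0,0,0,0,0]}'; python3 -m jog '{"jaw":[0,0,0,0,0,0],"slide":[[0,0.05,0],[0,0.05,0],[0,0.04,0],[0,0.03,0],[0,0,0],[0,0,0]],"spin":[0,0,0,0,0,0]}'
```

```text
time_s: 27.2
ee_pos: [547.4, -63.1, 89.6]
ee_rot: [180.0, 0.0, 82.5]
force: [-0.9, 0.3, 0.2]
gripper_width: 0.6
gripper_force: 0.0
time_s: 27.8
ee_pos: [552.0, -63.6, 89.4]
ee_rot: [-180.0, 0.0, 82.5]
force: [0.6, -0.0, -0.5]
gripper_width: 0.4
gripper_force: 0.0
```

```bash
python3 -m jog '{"jaw":[0,0,0,0,0],"slide":[[0,-0.1,0],[0,0,0.08],[0,0,0],[0,0.06,0],[0,0,0]],"spin":[0,0,0,0,0]}'; python3 -m jog '{"jaw":[0,0,0,0,0],"slide":[[0,0.04,0],[0,0.03,0],[0,0.03,0],[0,0.03,0],[0,0,0]],"spin":[0,0,0,0,0]}'
```

```text
time_s: 28.3
ee_pos: [551.3, -63.6, 87.1]
ee_rot: [180.0, 0.0, 82.5]
force: [0.8, 0.8, 0.3]
gripper_width: 0.3
gripper_force: 0.0
time_s: 28.8
ee_pos: [554.9, -64.0, 87.0]
ee_rot: [180.0, 0.0, 82.5]
force: [-0.2, 0.3, -0.1]
gripper_width: 0.5
gripper_force: 0.0
```

```bash
python3 -m jog '{"jaw":[0,0,0,0],"slide":[[0,0.03,0],[0,0.03,0],[0,0.02,0],[0,0,0]],"spin":[0,0,0,0]}'; python3 -m jog '{"jaw":[0,0,0,0],"slide":[[0,0.03,0],[0,0.03,0],[0,0.0,0],[0,0,0]],"spin":[0,0,0,0]}'
```

```text
time_s: 29.2
ee_pos: [557.1, -64.3, 87.0]
ee_rot: [-180.0, 0.0, 82.5]
force: [-0.3, 0.1, -0.1]
gripper_width: 0.4
gripper_force: 0.2
time_s: 29.6
ee_pos: [557.8, -64.4, 86.9]
ee_rot: [-179.9, 0.0, 82.5]
force: [-5.1, -0.2, 2.2]
gripper_width: 0.4
gripper_force: 2.7
```

```bash
python3 - <<'E'
from h import *
for n in ("side","top"): cv2.imwrite(f"pics/{n}8.png",env.grab_frame(n)[:,:,::-1])
def cr(f,x,y,w,h,k): return cv2.resize(cv2.imread(f)[y:y+h,x:x+w],None,fx=k,fy=k,interpolation=cv2.INTER_CUBIC)
cv2.imwrite("pics/m8.png",np.hstack([cr("pics/side8.png",270,200,140,140,3),cr("pics/top8.png",285,190,120,140,3)]))
E
```

```text
(no output)
```

View pics/m8.png

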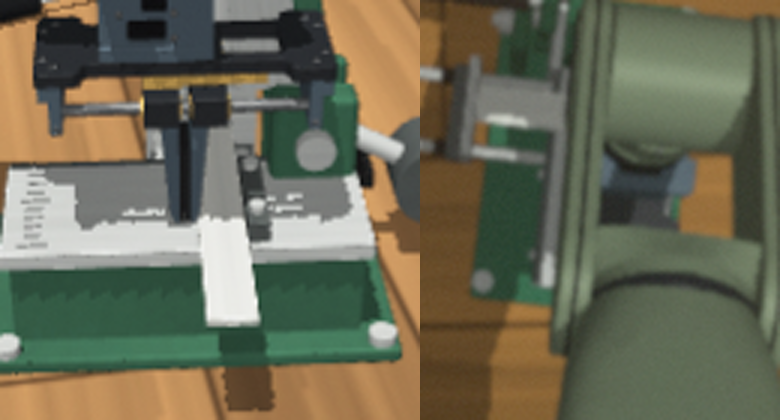

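The closed fingers press lightly on the bar's near edge (side crop (185,215)), the far edge lies along the fence (255,215), and in the top view the bar end is at the stop (475,100). I'll back off and give the end a light nudge toward the stop.

```bash
python3 -m jog '{"jaw":[0,0,0,0,0,0,0,0,0,0],"slide":[[0,-0.3,0],[0,-0.3,0],[0,0,-0.6],[0,0,-0.8],[-0.6,0,-0.4],[-0.9,0.2,0],[-0.9,0.4,0],[-0.9,0.5,0],[-0.9,0.3,0],[-0.6,0,0]],"spin":[0,0,0,0,0,0,0,0,0,0]}'
python3 - <<'E'
from h import *
p=np.load("shear.npy")
w=sw(p,[-65,-212,0])[0]; plan([w[0],w[1],86],82.5,1)
E
```

```text
time_s: 30.7
ee_pos: [564.8, -212.4, 141.1]
ee_rot: [179.9, 0.0, 82.5]
force: [-0.1, 0.9, 0.3]
gripper_width: 0.7
gripper_force: 0.0
t 30.7 pos [ 564.8 -212.4  141.1] yaw 82.45 F [-0.1  0.9  0.3] w 0.7
spin -0.006 slide [[-0.14, -0.09, 1.84]]
```

```bash
python3 -m jog '{"jaw":[0,0,0,0,0,0],"slide":[[-0.14,-0.06,0.2],[0,0,0.6],[0,0,0.6],[0,0,0.3],[0,0,0.1],[0,0,0]],"spin":[0,0,0,0,0,0]}'; python3 -m jog '{"jaw":[0,0,0,0,0,0],"slide":[[0.14,0,0],[0.12,0,0],[0.05,0,0],[0.04,0,0],[0.03,0,0],[0,0,0]],"spin":[0,0,0,0,0,0]}'
```

```text
time_s: 31.3
ee_pos: [561.4, -213.8, 87.0]
ee_rot: [-180.0, -0.0, 82.5]
force: [-0.2, 0.2, -0.1]
gripper_width: 0.6
gripper_force: 0.0
time_s: 31.9
ee_pos: [563.1, -203.0, 87.1]
ee_rot: [180.0, 0.0, 82.5]
force: [0.1, -0.3, 0.7]
gripper_width: 0.3
gripper_force: 0.0
```

```bash
python3 -m jog '{"jaw":[0,0,0],"slide":[[0.04,0,0],[0,0,0],[0,0,0]],"spin":[0,0,0]}'; python3 -m jog '{"jaw":[0,0,0],"slide":[[0.03,0,0],[0,0,0],[0,0,0]],"spin":[0,0,0]}'
```

```text
time_s: 32.2
ee_pos: [563.2, -202.6, 87.1]
ee_rot: [180.0, 0.1, 82.5]
force: [-1.2, -3.2, 0.1]
gripper_width: 0.7
gripper_force: 1.9
time_s: 32.5
ee_pos: [563.2, -202.5, 87.2]
ee_rot: [180.0, 0.2, 82.5]
force: [-1.1, -5.5, 0.3]
gripper_width: 0.4
gripper_force: 3.2
```

```bash
python3 -m jog '{"jaw":[0,0,0,0,0,0,0,0,0,0],"slide":[[-0.1,0,0],[-0.5,0,0],[-0.8,0,0],[-0.8,0,-0.4],[-0.8,0,-0.6],[-0.8,-0.5,-0.6],[-0.8,-0.8,-0.6],[-0.6,-0.8,-0.4],[0,-0.8,0],[0,0,0]],"spin":[0,0,0,0,0,0,0,0,0,0]}'
python3 - <<'E'
from h import *
for n in ("side","top"): cv2.imwrite(f"pics/{n}9.png",env.grab_frame(n)[:,:,::-1])
def cr(f,x,y,w,h,k): return cv2.resize(cv2.imread(f)[y:y+h,x:x+w],None,fx=k,fy=k,interpolation=cv2.INTER_CUBIC)
cv2.imwrite("pics/m9.png",np.hstack([cr("pics/side9.png",230,170,180,210,2.2),cr("pics/top9.png",280,150,180,210,2.2)]))
a=cv2.imread("pics/side0.png",0).astype(np.float32);b=cv2.imread("pics/side9.png",0).astype(np.float32)
for r in ((262,320,245,305),(262,320,350,410)):
    w=slice(r[0],r[1]),slice(r[2],r[3]); print(cv2.phaseCorrelate(a[w],b[w],cv2.createHanningWindow((60,58),5)))
E
```

```text
time_s: 33.5
ee_pos: [454.0, -344.6, 165.5]
ee_rot: [-179.9, -0.1, 82.3]
force: [-0.0, 0.6, -0.4]
gripper_width: 0.7
gripper_force: 0.0
((-8.988216840687294, 7.503576066220823), 0.16083948135375978)
((-0.07501487753942726, 0.34375863014562213), 0.5460242406527201)
```

View pics/m9.png

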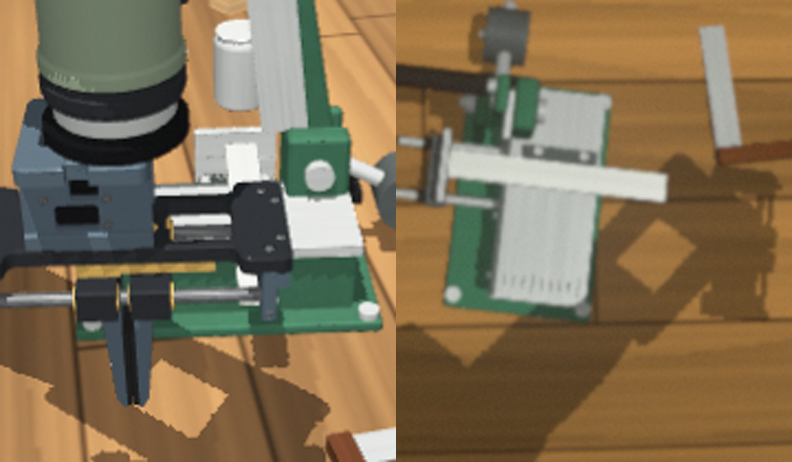

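The top view shows the bar along the fence (crop (525–595,165)) with its end on the stop (447,165). The arm stands open, and the square and tin lie where they were. One last numeric check that the shear and stop haven't shifted.

```bash
python3 - <<'E'
import cv2,numpy as np
a=cv2.imread("pics/top0.png",0).astype(np.float32);b=cv2.imread("pics/top9.png",0).astype(np.float32)
for x0,y0,x1,y1 in ((324,262,374,300),(276,202,304,250),(345,180,385,212)):
    w=slice(y0,y1),slice(x0,x1); print(cv2.phaseCorrelate(a[w],b[w],cv2.createHanningWindow((x1-x0,y1-y0),5)))
E
```

```text
((-0.25834304311979395, 0.021682727910167898), 0.7416617841720581)
((-0.06347257757713543, 0.026187654691906204), 0.8743122200171153)
((0.057246809106040075, 0.10303549479469432), 1.032244649529457)
```

Nothing has shifted by more than a fraction of a pixel, so I'm handing in.

```bash
python3 -c "
from workcell import env
print(env.job_done())"
```

```text
the job is handed in; nothing more can be done
None
```

The job is handed in at about 34 s: the blade arm stands open on its stop, and the bar lies flat on the bed, flush along the fence with its end on the length stop. The before and after pictures show no shift of the shear or stop beyond about a quarter pixel, roughly 0.6 mm. One force spike, about 25 N at the handle, came while lifting the arm, above the 6 N that you gave for it.

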